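# Sort received sample containers by kind into their trays

## Robot

A 6-joint arm with a two-finger parallel gripper is mounted at the origin on the work surface. World frame = base frame: x ahead of the robot, y to its left, z up, the work surface at z = 0. Lengths are in m, angles in rad, forces in N, time in s.
With the tool pointing down it reaches from about 0.25 to 0.8 m from the base axis. Payload 8.5 kg.
Tool frame: the origin (TCP) lies between the finger pads; the fingertips stand 22 mm ahead of it and the grasp point (between the pads) lies 3 mm ahead of it (ctrl.tips_ahead is the distance from the TCP to the fingertips, in m); z points along the fingers, x is the direction in which the jaws open and shut, and the axes are right-handed (so a half turn about z gives the same grasp; the last joint's range is limited). The gripper opens to 85 mm and grips with 20 to 120 N. Pads are 22 mm wide; open, the fingers measure 114 mm over their backs; the gripper's body (76 mm by 85 mm) begins 54 mm behind the grasp point. The pads swing forward as they close: fully open they stand 13 mm farther back than shut.
Start: joints at [0, 0.238, -0.013, 1.319, 0, 1.571], TCP at [0.525, -0, 0.253] pointing down, gripper open.
Joint ranges: [-2.66, 2.66], [-1.03, 1.9], [-1.14, 1.46], [-1.82, 2.27], [-1.45, 1.34], [-3.14, 3.14]. Speed limits (rad/s): [2.22, 2.22, 2.79, 3.14, 3.14, 3.14].

## Interface

Orientations are given as [roll, pitch, yaw] about the fixed x, y, z axes, in that order (R = Rz(yaw) Ry(pitch) Rx(roll)).
In Python, from bench import ctrl, imaging, job gives the robot as it stands.
- The arm moves only by the tool jog_arm, never from a script. Its argument "deltas" is a list of rows, each a list of 3 entries, a list of its own where there are three numbers: the finger opening in mm, from 0 to 85.4, then the shift along the world's x, y, z in mm, then the turn, a rotation vector about the world's x, y, z in rad. In form: [[gripper, [tx, ty, tz], [wx, wy, wz]], ...]. A call has 1 to 20 rows; each row shifts and turns the commanded pose from where the row before left it; what a row does not reach is not made up. A row lasts 1/8 s, in which the tool goes at most 62.5 mm and 10.7 degrees, less where a joint would pass 70% of its speed; a pose out of reach is approached as far as the arm can. A call is refused whole if a number of a shift passes 62.5 or a number of a turn 0.188, either way. A call with a gripper value outside its range is refused whole. The fingers move at their own pace and stop on an object; "squeeze" is the grip in N (left out, the last holds). Time passes only in rows, so rows that do not move let the fingers close. It gives the time, the measured TCP pose, the force and the opening at its end, in the units of the state.
- ctrl.state(): the state, without advancing time (a new reading comes with each control period).
- imaging.get_image(name): name is "scene" or "side" or "wrist"; returns a dict with "color" (420x560x3 uint8, red, green, blue), "z_map" (420x560 float32, m along the optical axis (not along the pixel's ray), 0 where there is no reading), "K" (3x3 intrinsics, pixels), "origin" and "attitude" of the camera in the world; the wrist camera has in their place "hand_eye" (4x4, takes a point from camera to tool coordinates, whose origin is the TCP and whose axes are the tool frame's). Camera axes: x right, y down, z forward; pixel columns grow to the right and rows downward; lengths in m; the calibration is good to about 2 mm. A picture is of the moment at which its call begins: read the wrist's pose just before it.
- job.close_job(): hands the job in, once; it reports no verdict.
The state is a dict: "time": time; "joint_pos": joint angles; "qd": joint speeds; "tau": joint torques, N m; "tcp_pos": TCP position; "ee_rot": TCP orientation; "wrist_force": force on the tool from outside, world axes, zero at the start; "torque": the same for the moment, N m; "gripper_width": finger opening in m.
Only numpy, scipy, OpenCV 4.12 (cv2) and the standard library are available. Lean on these libraries where they do the work, as an engineer would, in place of code of your own. Each camera call takes 0.05 s, during which the arm holds its last target.

## Task

Sort the five capped sample containers on the steel receiving tray: put each one into the tan tray where a row of its own kind already stands (small bijou bottles, tall universal tubes, wide specimen jars). They hold samples, so carry them upright and stand each one on the floor of its tray without dropping it or knocking the trays and what stands in them. Leave the cryotube rack and the wash bottle where they are.

Things in the scene. Friction and masses are not known exactly. Their poses are not given: they have to be found in the camera images.
- bijou_1: Small bijou bottle, the smallest kind: frosted body 20 mm across with a blank paper label, white knurled screw cap 21 mm across and 14 mm high; 53 mm tall in all, about 20 g. Stands at the start on the steel receiving tray (260 x 270 mm, floor 3 mm above the bench, lip 10 mm high). Round. Origin: centre of its underside; z up through the cap. There are two alike.
- bijou_2: Small bijou bottle, the smallest kind: frosted body 20 mm across with a blank paper label, white knurled screw cap 21 mm across and 14 mm high; 53 mm tall in all, about 20 g. Stands at the start on the steel receiving tray (260 x 270 mm, floor 3 mm above the bench, lip 10 mm high). Round. Origin: centre of its underside; z up through the cap. There are two alike.
- universal_1: Universal tube, the tall slim kind: frosted body 28 mm across with a blank paper label, white knurled screw cap 31 mm across and 17 mm high; 93 mm tall in all, about 45 g. Stands at the start on the steel receiving tray (260 x 270 mm, floor 3 mm above the bench, lip 10 mm high). Round. Origin: centre of its underside; z up through the cap. There are two alike.
- universal_2: Universal tube, the tall slim kind: frosted body 28 mm across with a blank paper label, white knurled screw cap 31 mm across and 17 mm high; 93 mm tall in all, about 45 g. Stands at the start on the steel receiving tray (260 x 270 mm, floor 3 mm above the bench, lip 10 mm high). Round. Origin: centre of its underside; z up through the cap. There are two alike.
- jar_1: Specimen jar, the wide squat kind: frosted body 43 mm across with a blank paper label, white knurled screw lid 47 mm across and 14 mm high; 62 mm tall in all, about 60 g. Stands at the start on the steel receiving tray (260 x 270 mm, floor 3 mm above the bench, lip 10 mm high). Round. Origin: centre of its underside; z up through the cap.
- bijou_tray: Tan open tray, fixed, 130 (x) by 150 mm (y), walls 3 mm thick and 20 mm high, floor 3 mm above the bench. Four bijou bottles (53 mm tall) stand fixed in a row along its far side at x = +36 mm at y = -48, -16, 16 and 48 mm; its near half (-x side, e.g. around x = -26 mm) is empty. Origin: centre of its underside; x towards the row, z up. Takes the two loose bijou bottles.
- universal_tray: Tan open tray, fixed, 130 (x) by 150 mm (y), walls 3 mm thick and 20 mm high, floor 3 mm above the bench. Three universal tubes (93 mm tall) stand fixed in a row along its far side at x = +36 mm at y = -46, 0 and 46 mm; its near half (-x side, e.g. around x = -26 mm) is empty. Origin: centre of its underside; x towards the row, z up. Takes the two loose universal tubes.
- jar_tray: Tan open tray, fixed, 130 (x) by 150 mm (y), walls 3 mm thick and 20 mm high, floor 3 mm above the bench. Two specimen jars (62 mm tall) stand fixed in a row along its far side at x = +36 mm at y = -36 and 36 mm; its near half (-x side, e.g. around x = -26 mm) is empty. Origin: centre of its underside; x towards the row, z up. Takes the loose jar.
- cryo_rack: Bystander: nearly full rack of small cryotubes, tan frame on a dark blue base, 86 mm (x) by 128 mm (y), 48 mm tall, loose on the bench. Origin: centre of its underside. Leave alone.
- wash_bottle: Bystander: white wash bottle with a bent spout, 56 mm across, 150 mm tall with the spout, loose on the bench. Origin: centre of its underside. Leave alone.

How it is judged:
At the end, for the whole second after the job is handed in: Each container stands within the walls of the tray of its kind: centre within 60 mm (x) and 70 mm (y) of the tray's, underside within 5 mm of the floor, upright to 0.1 rad, at rest. Rack and wash bottle within 20 mm of their starts, bottle upright (x of bijou_1 in the frame of bijou_tray between -0.06 and 0.06 m and y of bijou_1 in the frame of bijou_tray between -0.07 and 0.07 m and z of bijou_1 in the frame of bijou_tray between -0.002 and 0.008 m and angle between each of bijou_1, bijou_2, universal_1, universal_2, jar_1's own z axis and vertical below 0.1 rad and linear speed of each of bijou_1, bijou_2, universal_1, universal_2, jar_1 below 0.02 m/s and angular speed of each of bijou_1, bijou_2, universal_1, universal_2, jar_1 below 0.3 rad/s and x of bijou_2 in the frame of bijou_tray between -0.06 and 0.06 m and y of bijou_2 in the frame of bijou_tray between -0.07 and 0.07 m and z of bijou_2 in the frame of bijou_tray between -0.002 and 0.008 m and x of universal_1 in the frame of universal_tray between -0.06 and 0.06 m and y of universal_1 in the frame of universal_tray between -0.07 and 0.07 m and z of universal_1 in the frame of universal_tray between -0.002 and 0.008 m and x of universal_2 in the frame of universal_tray between -0.06 and 0.06 m and y of universal_2 in the frame of universal_tray between -0.07 and 0.07 m and z of universal_2 in the frame of universal_tray between -0.002 and 0.008 m and x of jar_1 in the frame of jar_tray between -0.06 and 0.06 m and y of jar_1 in the frame of jar_tray between -0.07 and 0.07 m and z of jar_1 in the frame of jar_tray between -0.002 and 0.008 m and distance of each of cryo_rack, wash_bottle from where it was at the start of the episode below 0.02 m and angle between wash_bottle's own z axis and vertical below 0.2 rad); the robot touches nothing.
It fails at once if a container is tipped more than about 30 degrees from upright (angle between any of bijou_1, bijou_2, universal_1, universal_2, jar_1's own z axis and vertical above 0.52 rad).
It fails at once if a container is dropped: in the air, more than about 25 mm above the tray floor, with no finger on it ((height (world z) of bijou_1 above 0.028 m and contact force between the fingers and bijou_1 below 0.02 N) or (height (world z) of bijou_2 above 0.028 m and contact force between the fingers and bijou_2 below 0.02 N) or (height (world z) of universal_1 above 0.028 m and contact force between the fingers and universal_1 below 0.02 N) or (height (world z) of universal_2 above 0.028 m and contact force between the fingers and universal_2 below 0.02 N) or (height (world z) of jar_1 above 0.028 m and contact force between the fingers and jar_1 below 0.02 N)).
It fails at once if the robot knocks a sorting tray or the containers already in it with more than 20 N (contact force between any of the fingers, the arm and bijou_tray above 20 N or contact force between any of the fingers, the arm and universal_tray above 20 N or contact force between any of the fingers, the arm and jar_tray above 20 N).
It fails at once if the cryotube rack or the wash bottle is shifted by 20 mm or more, or the bottle tipped (distance of any of cryo_rack, wash_bottle from where it was at the start of the episode above 0.02 m or angle between wash_bottle's own z axis and vertical above 0.2 rad).
It also fails if it takes over 118 s, if anything falls off the work surface, if the arm or the gripper's body presses on something with over 40 N, if the wrist force passes 120 N, or if a joint passes its speed limit or range.

## Working session

There is one attempt and no reset: what is moved stays moved. The work goes in short steps, Python scripts to look and compute and a tool call to move; the robot and the scene stay as the last step left them, time stands still between calls to the robot, and variables do not carry over. Pictures are saved under pics/ and viewed, and the job is handed in when it is done.

Besides the shell and the picture viewer there is one more tool, called by a JSON object that holds its "method" and its "body", one argument or row to a line. jog_arm: Moves the arm, as the interface text tells. Its arguments: {"type":"object","properties":{"deltas":{"type":"array"},"squeeze":{"type":"number"}},"required":["deltas"]}

```bash
mkdir -p pics; ls
cat > h.py <<'E'
import numpy as np, cv2
from bench import ctrl, imaging, job
E
python3 - <<'E'
from h import *
s=ctrl.state(); print(s)
for n in ("scene","side","wrist"):
    d=imaging.get_image(n); cv2.imwrite(f"pics/{n}0.png",d["color"][:,:,::-1]); np.savez(f"{n}0.npz",**d)
    print(n,d["K"].tolist(),{k:d[k] for k in d if k not in("color","z_map","K")})
E
```

```text
pics
{'time': 0.0, 'joint_pos': array([ 1.96321594e-05,  2.38768089e-01, -1.42546794e-02,  1.31920458e+00,
       -9.78315858e-06,  1.57079110e+00]), 'qd': array([-0.00193787,  0.00216665,  0.00015788, -0.000942  , -0.0006087 ,
       -0.00064837]), 'tau': array([ 1.29771975e-03, -5.38790166e+01,  3.46437156e+01,  1.83730113e-02,
        1.69192181e-04,  6.54446694e-05]), 'tcp_pos': array([5.24612819e-01, 7.51303890e-06, 2.52684099e-01]), 'ee_rot': array([3.14158288e+00, 1.43102628e-03, 2.48630243e-05]), 'wrist_force': array([-0.36612075,  0.78983376,  0.82972552]), 'torque': array([-0.02829987, -0.00932092, -0.00396733]), 'gripper_width': 0.08553864389437102}
scene [[427.6562288188241, 0.0, 280.12799763581955], [0.0, 427.6562288188241, 213.52530157721256], [0.0, 0.0, 1.0]] {'origin': array([ 1.01294822, -0.15626794,  0.72766117]), 'attitude': array([-2.52435012,  0.00416111,  1.20776155])}
side [[441.8609738843984, 0.0, 279.19406518909983], [0.0, 441.8609738843984, 203.09218637546823], [0.0, 0.0, 1.0]] {'origin': array([ 0.40840548, -0.664987  ,  0.84917591]), 'attitude': array([-2.43643829, -0.01691132, -0.19627354])}
wrist [[294.5259587496713, 0.0, 280.5019063519482], [0.0, 294.5259587496713, 212.41567068257774], [0.0, 0.0, 1.0]] {'hand_eye': array([[ 9.99999697e-01, -1.87311840e-04,  7.56081575e-04,
        -7.23347444e-05],
       [-2.19661150e-05,  9.63489090e-01,  2.67747594e-01,
        -6.85096910e-02],
       [-7.78628643e-04, -2.67747529e-01,  9.63488793e-01,
        -1.19378014e-01],
       [ 0.00000000e+00,  0.00000000e+00,  0.00000000e+00,
         1.00000000e+00]])}
```

View pics/scene0.png

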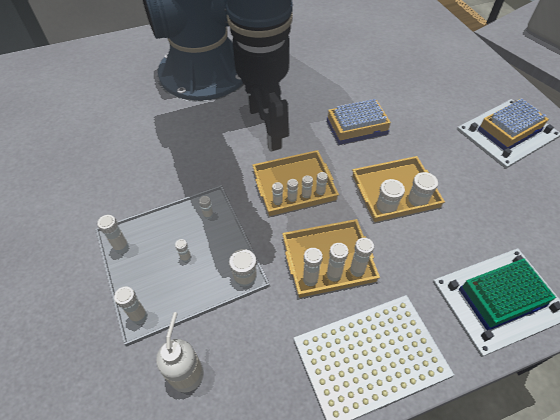

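View pics/side0.png

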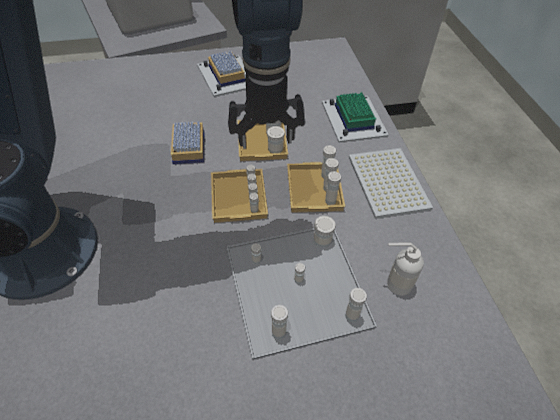

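View pics/wrist0.png

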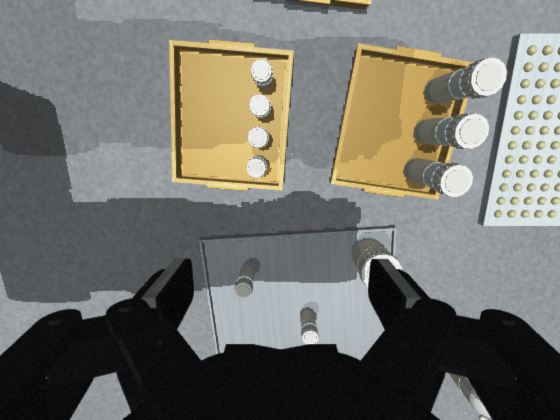

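The scene view shows steel tray at (185,260) with universals at (108,222) and (126,298), bijous at (206,202) and (181,245), and a jar at (243,262). The tan trays are bijou (295,182), universal (330,260) and jar (397,188). The wash bottle is at (178,365), next to the lower universal. Next I'll locate the tops.

```bash
cat >> h.py <<'E'
from scipy.spatial.transform import Rotation as R
def cloud(d,pose=None):
    K=d["K"]; z=d["z_map"]; v,u=np.mgrid[:z.shape[0],:z.shape[1]]
    p=np.stack([(u-K[0,2])/K[0,0]*z,(v-K[1,2])/K[1,1]*z,z],-1)
    if "origin" in d: return p@R.from_euler('xyz',d["attitude"]).as_matrix().T+d["origin"]
    H=d["hand_eye"]; p=p@H[:3,:3].T+H[:3,3]
    return p@R.from_euler('xyz',pose[1]).as_matrix().T+pose[0]
def ray(d,u,v,h,pose=None):
    K=d["K"]; r=np.array([(u-K[0,2])/K[0,0],(v-K[1,2])/K[1,1],1.])
    if "origin" in d: M=R.from_euler('xyz',d["attitude"]).as_matrix();o=d["origin"]
    else:
        H=d["hand_eye"];T=R.from_euler('xyz',pose[1]).as_matrix();M=T@H[:3,:3];o=T@H[:3,3]+pose[0]
    r=M@r; return (o+r*(h-o[2])/r[2])[:2]
def tops(d,pose=None):
    P=cloud(d,pose); z=d["z_map"]; out=[]
    for h,k in((.056,'bij'),(.096,'uni'),(.065,'jar')):
        m=((abs(P[...,2]-h)<.004)&(z>0)&(d["color"].min(-1)>90)).astype(np.uint8)
        n,l,s,c=cv2.connectedComponentsWithStats(m)
        for i in range(1,n):
            if s[i,4]<25: continue
            q=P[l==i]; e=np.ptp(q,0)
            (cx,cy),(w,hh),a=cv2.minAreaRect(np.argwhere(l==i)[:,::-1].astype(np.float32))
            out.append((k,s[i,4],c[i].round(0),q.mean(0).round(4),e[:2].round(3), ray(d,c[i][0],c[i][1],h,pose).round(4)))
    return out
E
python3 - <<'E'
from h import *
for n in("scene","side","wrist"):
    d=dict(np.load(n+"0.npz")); pose=(np.array([.5246,0,.2527]),np.array([3.14158,.00143,0])) if n=="wrist" else None
    P=cloud(d,pose); print(n, P[300,200], P[260,380])
    for t in tops(d,pose): print(*t)
    # tan tray masks
    hsv=cv2.cvtColor(d["color"],cv2.COLOR_RGB2HSV)
    m=cv2.inRange(hsv,(12,110,60),(28,255,255))
    rim=(m>0)&(P[...,2]>.014)&(P[...,2]<.026)
    n2,l,s,c=cv2.connectedComponentsWithStats(cv2.dilate(m,np.ones((9,9),np.uint8)))
    for i in range(1,n2):
        q=P[(l==i)&rim]
        if len(q)<100: continue
        r=cv2.minAreaRect(q[:,:2].astype(np.float32)); print('tray',c[i].round(),r,len(q))
E
```

```text
scene [ 0.65940198 -0.18098675  0.0034196 ] [ 0.70005841  0.16689959 -0.00294123]
bij 888 [518. 116.] [0.503  0.6182 0.0553] [0.089 0.116] [0.5038 0.6172]
bij 67 [322. 176.] [0.5075 0.125  0.0553] [0.02 0.02] [0.5081 0.1246]
bij 67 [307. 179.] [0.505  0.0935 0.0552] [0.02  0.019] [0.5056 0.0932]
bij 72 [293. 183.] [0.5029 0.0615 0.0551] [0.022 0.019] [0.5036 0.0613]
bij 64 [422. 189.] [0.6122 0.2973 0.056 ] [0.038 0.039] [0.6122 0.2973]
bij 72 [277. 186.] [0.5004 0.0293 0.0555] [0.022 0.02 ] [0.5008 0.0291]
bij 57 [389. 197.] [0.6065 0.2263 0.0562] [0.033 0.034] [0.6065 0.2264]
bij 74 [204. 200.] [ 0.4815 -0.1172  0.0551] [0.022 0.019] [ 0.4823 -0.1172]
bij 48 [115. 237.] [ 0.5066 -0.2944  0.056 ] [0.015 0.026] [ 0.5065 -0.2944]
bij 94 [181. 244.] [ 0.5645 -0.1841  0.0551] [0.022 0.021] [ 0.5651 -0.1841]
bij 38 [360. 261.] [0.7151 0.1066 0.0562] [0.017 0.022] [0.715  0.1067]
bij 40 [336. 266.] [0.7076 0.062  0.0559] [0.022 0.024] [0.7077 0.0619]
bij 49 [245. 272.] [ 0.6615 -0.0923  0.056 ] [0.014 0.042] [ 0.6615 -0.0923]
bij 44 [311. 271.] [0.7012 0.017  0.0556] [0.022 0.024] [0.7014
[... 4744 characters left out ...]
0.026] [ 0.7514 -0.236 ]
jar 26 [458.  73.] [0.694  0.1217 0.0648] [0.007 0.008] [0.694  0.1217]
jar 29 [445. 121.] [0.6888 0.0776 0.0648] [0.01  0.009] [0.6887 0.0776]
jar 50 [433. 167.] [0.6827 0.0319 0.0651] [0.016 0.011] [0.6828 0.0319]
jar 352 [377. 266.] [ 0.6347 -0.0804  0.0636] [0.046 0.041] [ 0.6343 -0.0796]
tray [337.   5.] ((0.5784727334976196, 0.19756941497325897), (0.004101053811609745, 0.07781966775655746), 89.70152282714844) 185
tray [226. 114.] ((0.4652557671070099, 0.08073727786540985), (0.16071593761444092, 0.1336333453655243), 85.7022933959961) 1427
tray [394. 120.] ((0.6624399423599243, 0.07345737516880035), (0.16096289455890656, 0.134524866938591), 81.5852279663086) 2205
```

Run:
```python
from h import *
print(ctrl.tips_ahead)
for n in("scene","side"):
    d=dict(np.load(n+"0.npz")); P=cloud(d)
    for a,b in((.03,.1),(.1,.12),(.12,.16)):
        q=P[(P[...,2]>a)&(P[...,2]<b)&(P[...,0]>.68)&(P[...,0]<.9)&(P[...,1]<-.15)&(P[...,1]>-.32)]
        if len(q): print(n,a,b,len(q),q.min(0).round(3),q.max(0).round(3))
```

```text
0.022
scene 0.03 0.1 693 [ 0.753 -0.262  0.03 ] [ 0.807 -0.206  0.1  ]
scene 0.1 0.12 615 [ 0.754 -0.26   0.1  ] [ 0.805 -0.209  0.12 ]
scene 0.12 0.16 466 [ 0.73  -0.249  0.12 ] [ 0.793 -0.213  0.153]
side 0.03 0.1 588 [ 0.748 -0.267  0.031] [ 0.803 -0.21   0.1  ]
side 0.1 0.12 299 [ 0.75  -0.263  0.1  ] [ 0.801 -0.213  0.12 ]
side 0.12 0.16 230 [ 0.728 -0.251  0.12 ] [ 0.79  -0.215  0.153]
```

{"method": "jog_arm", "body": {
  "deltas": [
    [85,[15,-10,0],[0,0,0.1745]],
    [85,[15,-10,0],[0,0,0.1745]],
    [85,[15,-10,0],[0,0,0.1745]],
    [85,[15,-10,0],[0,0,0.1745]],
    [85,[15,-10,0],[0,0,0.1745]],
    [85,[15,-10,0],[0,0,0.1745]],
    [85,[15,-10,0],[0,0,0.1745]],
    [70,[12,-10,0],[0,0,0.1745]],
    [70,[0,-10,0],[0,0,0.1745]],
    [70,[0,0,0],[0,0,0]],
    [70,[0,0,0],[0,0,0]]
  ],
  "squeeze": 40
}}

```text
time: 1.52
tcp_pos: [0.6418, -0.0897, 0.2531]
ee_rot: [-3.141, -0.0, 1.567]
wrist_force: [-0.2, 0.0, 0.2]
gripper_width: 0.0697
```

{"method": "jog_arm", "body": {
  "deltas": [
    [70,[0,0,-40],[0,0,0]],
    [70,[0,0,-40],[0,0,0]],
    [70,[0,0,-40],[0,0,0]],
    [70,[0,0,-30],[0,0,0]],
    [70,[0,0,-30],[0,0,0]],
    [70,[0,0,-15],[0,0,0]],
    [70,[0,0,-8],[0,0,0]],
    [70,[0,0,0],[0,0,0]],
    [58,[0,0,0],[0,0,0]],
    [50,[0,0,0],[0,0,0]],
    [40,[0,0,0],[0,0,0]],
    [40,[0,0,0],[0,0,0]],
    [40,[0,0,0],[0,0,0]],
    [40,[0,0,0],[0,0,0]],
    [40,[0,0,0],[0,0,0]]
  ],
  "squeeze": 30
}}

```text
time: 3.4
tcp_pos: [0.6425, -0.0901, 0.0512]
ee_rot: [3.14, 0.0, 1.57]
wrist_force: [-0.3, 0.6, 5.8]
gripper_width: 0.046
```

{"method": "jog_arm", "body": {
  "deltas": [
    [40,[0,0,10],[0,0,0]],
    [40,[0,0,20],[0,0,0]],
    [40,[0,0,30],[0,0,0]],
    [40,[0,0,30],[0,0,0]],
    [40,[0,0,30],[0,0,0]],
    [40,[0,0,10],[0,0,0]],
    [40,[0,0,0],[0,0,0]]
  ]
}}

```text
time: 4.28
tcp_pos: [0.6421, -0.09, 0.1805]
ee_rot: [3.141, 0.0, 1.57]
wrist_force: [-1.5, -0.1, -0.8]
gripper_width: 0.046
```

```bash
cat > snap.py <<'E'
import sys
from h import *
t=sys.argv[1]
for n in sys.argv[2:]:
    d=imaging.get_image(n); np.savez(f"{n}{t}.npz",**d); cv2.imwrite(f"pics/{n}{t}.png",d["color"][:,:,::-1])
E
python3 snap.py 1 side
```

```text
(no output)
```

View pics/side1.png

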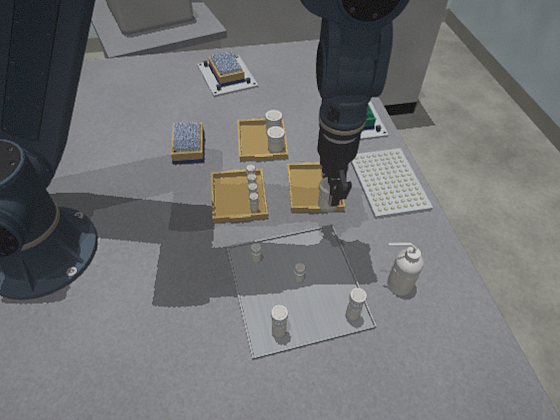

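The jar hangs upright from the gripper at (330,190). Now I'll carry it to the jar tray.

{"method": "jog_arm", "body": {
  "deltas": [
    [40,[-5,17,0],[0,0,0]],
    [40,[-8,28,0],[0,0,0]],
    [40,[-11,37,0],[0,0,0]],
    [40,[-11,37,0],[0,0,0]],
    [40,[-11,37,0],[0,0,0]],
    [40,[-11,37,0],[0,0,0]],
    [40,[-11,37,0],[0,0,0]],
    [40,[-11,37,0],[0,0,0]],
    [40,[-11,37,0],[0,0,0]],
    [40,[-9,30,0],[0,0,0]],
    [40,[-6,23,0],[0,0,0]],
    [40,[-4,13,0],[0,0,0]],
    [40,[0,0,0],[0,0,0]],
    [40,[0,0,0],[0,0,0]]
  ]
}}

```text
time: 6.08
tcp_pos: [0.5329, 0.2794, 0.18]
ee_rot: [-3.141, 0.001, 1.57]
wrist_force: [-0.2, 0.3, 0.3]
gripper_width: 0.0463
```

```bash
python3 snap.py 2 scene wrist
```

```text
(no output)
```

View pics/wrist2.png

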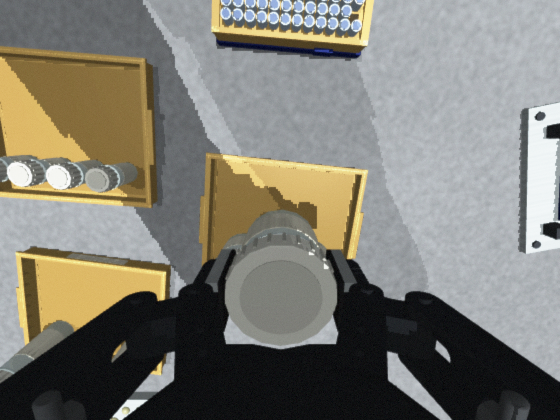

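View pics/scene2.png

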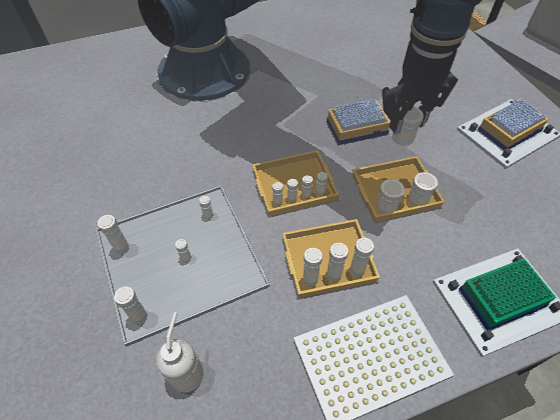

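Wrist view: the jar is held straight and its tray is under it, with the left wall at (205,210) and the right wall at (362,210). Now lowering.

{"method": "jog_arm", "body": {
  "deltas": [
    [40,[0,0,-20],[0,0,0]],
    [40,[0,0,-35],[0,0,0]],
    [40,[0,0,-35],[0,0,0]],
    [40,[0,0,-20],[0,0,0]],
    [40,[0,0,-10],[0,0,0]],
    [40,[0,0,-4],[0,0,0]],
    [40,[0,0,-2],[0,0,0]],
    [40,[0,0,-1],[0,0,0]],
    [40,[0,0,0],[0,0,0]],
    [40,[0,0,0],[0,0,0]]
  ]
}}

```text
time: 7.42
tcp_pos: [0.5331, 0.2801, 0.0536]
ee_rot: [3.141, -0.0, 1.571]
wrist_force: [0.6, 0.7, -1.6]
gripper_width: 0.0458
```

{"method": "jog_arm", "body": {
  "deltas": [
    [40,[0,0,-1],[0,0,0]],
    [40,[0,0,-1],[0,0,0]],
    [40,[0,0,0],[0,0,0]]
  ]
}}

```text
time: 7.8
tcp_pos: [0.533, 0.28, 0.0513]
ee_rot: [-3.142, 0.0, 1.57]
wrist_force: [-0.2, -0.1, -0.2]
gripper_width: 0.0462
```

{"method": "jog_arm", "body": {
  "deltas": [
    [50,[0,0,0],[0,0,0]],
    [56,[0,0,0],[0,0,0]],
    [64,[0,0,0],[0,0,0]],
    [64,[0,0,0],[0,0,0]],
    [64,[0,0,0],[0,0,0]],
    [64,[0,0,15],[0,0,0]],
    [64,[0,0,30],[0,0,0]],
    [64,[0,0,40],[0,0,0]],
    [64,[0,0,40],[0,0,0]],
    [64,[0,0,10],[0,0,0]]
  ]
}}

```text
time: 9.05
tcp_pos: [0.5341, 0.2806, 0.1902]
ee_rot: [3.137, -0.002, 1.57]
wrist_force: [0.9, -0.5, -0.0]
gripper_width: 0.0642
```

```bash
python3 snap.py 3 wrist
python3 - <<'E'
from h import *
s=ctrl.state();d=dict(np.load("wrist3.npz"))
for t in tops(d,(s["tcp_pos"],s["ee_rot"])): print(*t)
E
```

```text
bij 498 [ 27. 170.] [0.4996 0.0633 0.0547] [0.021 0.022] [0.4994 0.0645]
bij 484 [ 64. 173.] [0.5021 0.0951 0.0547] [0.021 0.022] [0.5019 0.096 ]
bij 461 [101. 176.] [0.5046 0.1266 0.0547] [0.021 0.02 ] [0.5043 0.1274]
bij 28 [  1. 172.] [0.5011 0.0396 0.0535] [0.009 0.005] [0.5007 0.042 ]
bij 61 [280. 182.] [0.5101 0.2808 0.0563] [0.01  0.036] [0.5102 0.2808]
bij 83 [316. 254.] [0.5774 0.3142 0.0562] [0.01  0.027] [0.5775 0.3143]
bij 27 [297. 257.] [0.5805 0.2971 0.0566] [0.006 0.008] [0.5808 0.2972]
bij 96 [ 29. 345.] [0.678  0.0242 0.056 ] [0.004 0.017] [0.678  0.0242]
bij 25 [ 88. 360.] [0.6972 0.0817 0.0555] [0.007 0.002] [0.6968 0.082 ]
uni 138 [110. 403.] [0.7097 0.1235 0.0945] [0.02  0.016] [0.7079 0.1246]
jar 2203 [279. 207.] [0.5301 0.2804 0.0638] [0.046 0.047] [0.5296 0.2804]
jar 1651 [237. 270.] [0.5901 0.2418 0.0638] [0.047 0.039] [0.5893 0.242 ]
jar 1805 [312. 278.] [0.5979 0.3107 0.0638] [0.046 0.046] [0.5971 0.3105]
jar 86 [ 20. 352.] [0.6781 0.0238 0.0652] [0.003 0.015] [0.6783 0.0236]
```

View pics/wrist3.png

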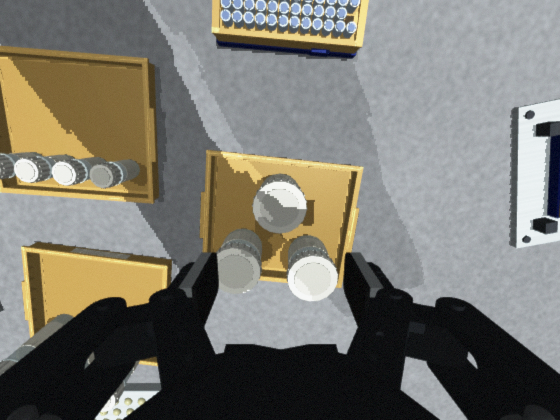

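The jar stands between the tray walls at (279,207), level with the fixed jars. Next is the universal near the wash bottle.

{"method": "jog_arm", "body": {
  "deltas": [
    [56,[4,-20,0],[0,0,0]],
    [56,[8,-40,0],[0,0,0]],
    [56,[8,-40,0],[0,0,0]],
    [56,[8,-40,0],[0,0,0]],
    [56,[8,-40,0],[0,0,0]],
    [56,[8,-40,0],[0,0,0]],
    [56,[8,-40,0],[0,0,0]],
    [56,[8,-40,0],[0,0,0]],
    [56,[8,-40,0],[0,0,0]],
    [56,[8,-40,0],[0,0,0]],
    [56,[8,-40,0],[0,0,0]],
    [56,[8,-40,0],[0,0,0]],
    [56,[8,-40,0],[0,0,0]],
    [56,[8,-40,0],[0,0,0]],
    [56,[9,-32,0],[0,0,0]],
    [56,[0,0,0],[0,0,0]],
    [56,[0,0,0],[0,0,0]]
  ]
}}

```text
time: 11.22
tcp_pos: [0.6489, -0.2921, 0.1849]
ee_rot: [-3.139, -0.001, 1.57]
wrist_force: [-0.6, 0.2, -0.5]
gripper_width: 0.0559
```

```bash
python3 snap.py 4 wrist
python3 - <<'E'
from h import *
s=ctrl.state();d=dict(np.load("wrist4.npz"))
for t in tops(d,(s["tcp_pos"],s["ee_rot"])): print(*t)
E
```

```text
bij 85 [274.  24.] [ 0.5048 -0.2957  0.0571] [0.012 0.027] [ 0.5044 -0.2958]
bij 578 [413. 106.] [ 0.5621 -0.1848  0.0554] [0.021 0.021] [ 0.5621 -0.185 ]
bij 78 [282. 200.] [ 0.6389 -0.2897  0.0563] [0.01  0.026] [ 0.639  -0.2897]
bij 68 [334. 312.] [ 0.7501 -0.2391  0.0557] [0.005 0.016] [ 0.75   -0.2391]
uni 391 [271.   5.] [ 0.5064 -0.2968  0.095 ] [0.008 0.025] [ 0.5067 -0.2967]
uni 1268 [283. 225.] [ 0.6495 -0.2892  0.0956] [0.031 0.031] [ 0.6493 -0.2892]
uni 107 [338. 342.] [ 0.7521 -0.2427  0.0955] [0.008 0.016] [ 0.7517 -0.2428]
jar 43 [283. 201.] [ 0.638  -0.2884  0.0643] [0.005 0.02 ] [ 0.6379 -0.2884]
jar 80 [335. 318.] [ 0.7503 -0.2392  0.0648] [0.006 0.019] [ 0.7502 -0.2393]
```

View pics/wrist4.png

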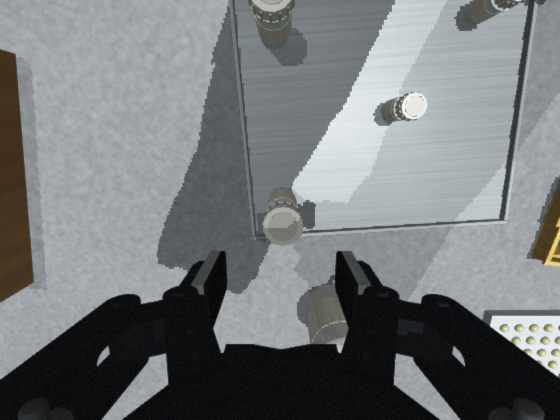

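Wrist view: the universal's cap is at (283,225), centred between the fingers. The wash bottle at (327,310) is about 90 mm clear in +x. Descending.

{"method": "jog_arm", "body": {
  "deltas": [
    [56,[2,3,-20],[0,0,0]],
    [56,[0,0,-30],[0,0,0]],
    [56,[0,0,-30],[0,0,0]],
    [56,[0,0,-25],[0,0,0]],
    [56,[0,0,-15],[0,0,0]],
    [56,[0,0,-5],[0,0,0]],
    [56,[0,0,0],[0,0,0]],
    [48,[0,0,0],[0,0,0]],
    [40,[0,0,0],[0,0,0]],
    [32,[0,0,0],[0,0,0]],
    [24,[0,0,0],[0,0,0]],
    [24,[0,0,0],[0,0,0]],
    [24,[0,0,0],[0,0,0]],
    [24,[0,0,0],[0,0,0]]
  ]
}}

```text
time: 13.02
tcp_pos: [0.6521, -0.2891, 0.0617]
ee_rot: [3.141, 0.0, 1.57]
wrist_force: [-0.1, -0.5, 5.9]
gripper_width: 0.0277
```

{"method": "jog_arm", "body": {
  "deltas": [
    [24,[0,0,8],[0,0,0]],
    [24,[0,0,20],[0,0,0]],
    [24,[0,0,30],[0,0,0]],
    [24,[0,0,30],[0,0,0]],
    [24,[0,0,25],[0,0,0]],
    [24,[0,0,10],[0,0,0]],
    [24,[-1,15,0],[0,0,0]],
    [24,[-1,27,0],[0,0,0]],
    [24,[-2,36,0],[0,0,0]],
    [24,[-2,36,0],[0,0,0]],
    [24,[-2,36,0],[0,0,0]],
    [24,[-2,36,0],[0,0,0]],
    [24,[-2,36,0],[0,0,0]],
    [24,[-2,36,0],[0,0,0]],
    [24,[-1,36,0],[0,0,0]],
    [24,[-1,36,0],[0,0,0]],
    [24,[-1,30,0],[0,0,0]],
    [24,[-1,24,0],[0,0,0]],
    [24,[-1,14,0],[0,0,0]],
    [24,[0,0,0],[0,0,0]]
  ]
}}

```text
time: 15.52
tcp_pos: [0.6326, 0.1099, 0.184]
ee_rot: [-3.141, 0.0, 1.572]
wrist_force: [0.0, -0.5, -0.5]
gripper_width: 0.0273
```

```bash
python3 snap.py 5 wrist
```

```text
(no output)
```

View pics/wrist5.png

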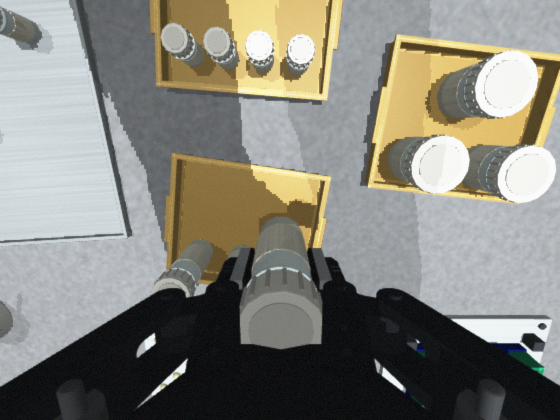

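The tube hangs upright over the near half of the universal tray (walls at (172,200) and (325,220)). Lowering.

{"method": "jog_arm", "body": {
  "deltas": [
    [24,[0,-1,-20],[0,0,0]],
    [24,[0,0,-35],[0,0,0]],
    [24,[0,0,-35],[0,0,0]],
    [24,[0,0,-18],[0,0,0]],
    [24,[0,0,-8],[0,0,0]],
    [24,[0,0,-3],[0,0,0]],
    [24,[0,0,-1],[0,0,0]],
    [24,[0,0,-1],[0,0,0]],
    [24,[0,0,0],[0,0,0]]
  ]
}}

```text
time: 16.7
tcp_pos: [0.6332, 0.1081, 0.0637]
ee_rot: [3.141, -0.0, 1.571]
wrist_force: [0.8, -0.6, -0.0]
gripper_width: 0.0272
```

{"method": "jog_arm", "body": {
  "deltas": [
    [24,[0,0,-1],[0,0,0]],
    [24,[0,0,-1],[0,0,0]],
    [24,[0,0,0],[0,0,0]]
  ]
}}

```text
time: 17.08
tcp_pos: [0.633, 0.1081, 0.0617]
ee_rot: [3.141, -0.0, 1.571]
wrist_force: [-1.7, 0.7, 4.4]
gripper_width: 0.0273
```

Contact shows on the wrist force. Releasing.

{"method": "jog_arm", "body": {
  "deltas": [
    [32,[0,0,0],[0,0,0]],
    [38,[0,0,0],[0,0,0]],
    [46,[0,0,0],[0,0,0]],
    [46,[0,0,0],[0,0,0]],
    [46,[0,0,15],[0,0,0]],
    [46,[0,0,30],[0,0,0]],
    [46,[0,0,40],[0,0,0]],
    [46,[0,0,35],[0,0,0]],
    [46,[0,0,8],[0,0,0]],
    [46,[0,0,0],[0,0,0]]
  ]
}}

```text
time: 18.32
tcp_pos: [0.6331, 0.108, 0.1899]
ee_rot: [3.14, -0.0, 1.57]
wrist_force: [-0.9, 1.2, -0.6]
gripper_width: 0.0463
```

```bash
python3 snap.py 6 wrist
python3 - <<'E'
from h import *
s=ctrl.state();d=dict(np.load("wrist6.npz"))
for t in tops(d,(s["tcp_pos"],s["ee_rot"])):
    if t[0]=='uni':print(*t)
E
```

```text
uni 1203 [281. 219.] [0.6296 0.1087 0.0941] [0.031 0.03 ] [0.629  0.1087]
uni 611 [171. 285.] [0.6856 0.0201 0.094 ] [0.024 0.029] [0.6845 0.021 ]
uni 406 [240. 299.] [0.6984 0.0754 0.094 ] [0.029 0.017] [0.6971 0.0757]
uni 949 [286. 304.] [0.7031 0.1134 0.094 ] [0.031 0.03 ] [0.7018 0.1134]
```

View pics/wrist6.png

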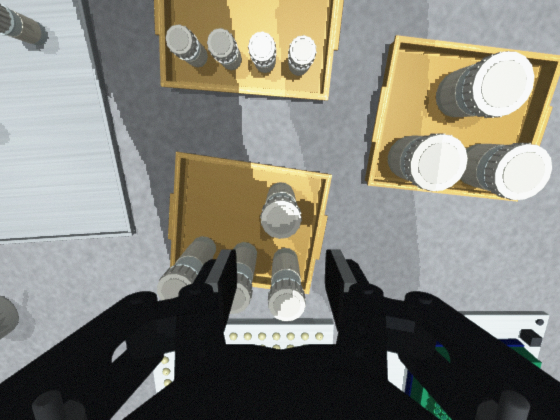

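The first universal stands in its tray at (281,215). Next is universal_1.

{"method": "jog_arm", "body": {
  "deltas": [
    [56,[-6,-20,0],[0,0,0]],
    [56,[-10,-30,0],[0,0,0]],
    [56,[-12,-36,0],[0,0,0]],
    [56,[-12,-36,0],[0,0,0]],
    [56,[-12,-36,0],[0,0,0]],
    [56,[-12,-36,0],[0,0,0]],
    [56,[-12,-36,0],[0,0,0]],
    [56,[-12,-36,0],[0,0,0]],
    [56,[-12,-36,0],[0,0,0]],
    [56,[-12,-36,0],[0,0,0]],
    [56,[-12,-34,0],[0,0,0]],
    [56,[-10,-20,0],[0,0,0]],
    [56,[-2,-13,0],[0,0,0]],
    [56,[0,0,0],[0,0,0]],
    [56,[0,0,0],[0,0,0]]
  ]
}}

```text
time: 20.25
tcp_pos: [0.497, -0.2965, 0.189]
ee_rot: [-3.141, -0.0, 1.571]
wrist_force: [-0.3, -0.2, -0.1]
gripper_width: 0.0556
```

```bash
python3 snap.py 7 wrist
python3 - <<'E'
from h import *
s=ctrl.state();d=dict(np.load("wrist7.npz"))
for t in tops(d,(s["tcp_pos"],s["ee_rot"])): print(*t)
E
```

```text
bij 456 [484. 189.] [ 0.4786 -0.118   0.055 ] [0.02  0.021] [ 0.4784 -0.1187]
bij 70 [278. 194.] [ 0.4833 -0.2973  0.0563] [0.009 0.027] [ 0.4833 -0.2973]
bij 362 [397. 274.] [ 0.561 -0.185  0.055] [0.021 0.022] [ 0.5604 -0.1855]
uni 1229 [279. 219.] [ 0.494  -0.2968  0.0952] [0.03  0.031] [ 0.4936 -0.2968]
jar 27 [277. 195.] [ 0.4819 -0.2981  0.0646] [0.003 0.015] [ 0.4818 -0.2981]
```

View pics/wrist7.png

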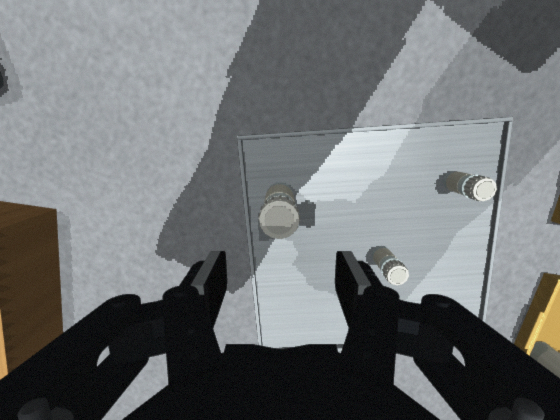

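The cap at (279,219) is centred between the fingers. Descending.

{"method": "jog_arm", "body": {
  "deltas": [
    [56,[-1,0,-20],[0,0,0]],
    [56,[0,0,-30],[0,0,0]],
    [56,[0,0,-30],[0,0,0]],
    [56,[0,0,-27],[0,0,0]],
    [56,[0,0,-15],[0,0,0]],
    [56,[0,0,-5],[0,0,0]],
    [56,[0,0,0],[0,0,0]],
    [48,[0,0,0],[0,0,0]],
    [40,[0,0,0],[0,0,0]],
    [32,[0,0,0],[0,0,0]],
    [24,[0,0,0],[0,0,0]],
    [24,[0,0,0],[0,0,0]],
    [24,[0,0,0],[0,0,0]],
    [24,[0,0,0],[0,0,0]]
  ]
}}

```text
time: 22.05
tcp_pos: [0.4961, -0.2971, 0.0627]
ee_rot: [3.141, 0.0, 1.57]
wrist_force: [-0.7, 0.6, 5.7]
gripper_width: 0.0276
```

{"method": "jog_arm", "body": {
  "deltas": [
    [24,[0,0,8],[0,0,0]],
    [24,[0,0,20],[0,0,0]],
    [24,[0,0,30],[0,0,0]],
    [24,[0,0,30],[0,0,0]],
    [24,[0,0,25],[0,0,0]],
    [24,[0,0,12],[0,0,0]],
    [24,[6,15,0],[0,0,0]],
    [24,[10,25,0],[0,0,0]],
    [24,[13,35,0],[0,0,0]],
    [24,[13,35,0],[0,0,0]],
    [24,[13,35,0],[0,0,0]],
    [24,[13,35,0],[0,0,0]],
    [24,[13,35,0],[0,0,0]],
    [24,[13,35,0],[0,0,0]],
    [24,[13,35,0],[0,0,0]],
    [24,[13,30,0],[0,0,0]],
    [24,[7,18,0],[0,0,0]],
    [24,[3,8,0],[0,0,0]],
    [24,[0,0,0],[0,0,0]],
    [24,[0,0,0],[0,0,0]]
  ]
}}

```text
time: 24.55
tcp_pos: [0.6256, 0.0431, 0.1873]
ee_rot: [-3.141, 0.0, 1.57]
wrist_force: [1.3, 0.1, 0.1]
gripper_width: 0.0273
```

```bash
python3 snap.py 8 wrist
```

```text
(no output)
```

View pics/wrist8.png

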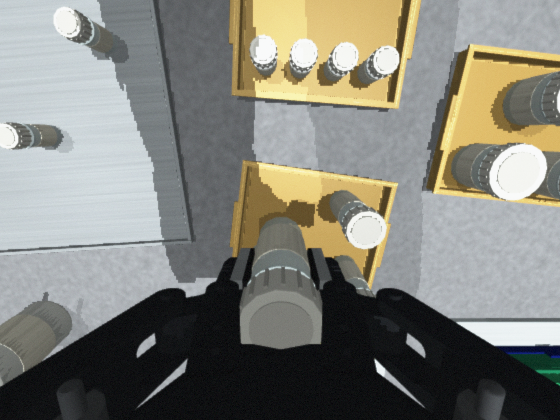

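The second tube is over the free part of the tray, with its neighbour 65 mm away at (362,225). Lowering to z 0.0627, the height it was gripped at.

{"method": "jog_arm", "body": {
  "deltas": [
    [24,[0,0,-20],[0,0,0]],
    [24,[0,0,-35],[0,0,0]],
    [24,[0,0,-35],[0,0,0]],
    [24,[0,0,-20],[0,0,0]],
    [24,[0,0,-8],[0,0,0]],
    [24,[0,0,-4],[0,0,0]],
    [24,[0,0,-1],[0,0,0]],
    [24,[0,0,-1],[0,0,0]],
    [24,[0,0,0],[0,0,0]],
    [24,[0,0,0],[0,0,0]]
  ]
}}

```text
time: 25.85
tcp_pos: [0.6261, 0.044, 0.0636]
ee_rot: [3.141, 0.0, 1.571]
wrist_force: [-0.2, -0.1, -0.9]
gripper_width: 0.0273
```

{"method": "jog_arm", "body": {
  "deltas": [
    [24,[0,0,-1],[0,0,0]],
    [24,[0,0,-0.5],[0,0,0]],
    [24,[0,0,0],[0,0,0]]
  ]
}}

```text
time: 26.22
tcp_pos: [0.6262, 0.044, 0.0626]
ee_rot: [3.141, 0.0, 1.571]
wrist_force: [-1.6, -0.2, 7.2]
gripper_width: 0.0274
```

{"method": "jog_arm", "body": {
  "deltas": [
    [32,[0,0,0],[0,0,0]],
    [38,[0,0,0],[0,0,0]],
    [46,[0,0,0],[0,0,0]],
    [46,[0,0,0],[0,0,0]],
    [46,[0,0,15],[0,0,0]],
    [46,[0,0,30],[0,0,0]],
    [46,[0,0,40],[0,0,0]],
    [46,[0,0,35],[0,0,0]],
    [46,[0,0,8],[0,0,0]],
    [46,[0,0,0],[0,0,0]]
  ]
}}

```text
time: 27.48
tcp_pos: [0.6261, 0.044, 0.1904]
ee_rot: [3.14, 0.0, 1.57]
wrist_force: [0.1, 0.3, -0.9]
gripper_width: 0.046
```

```bash
python3 snap.py 9 wrist
python3 - <<'E'
from h import *
s=ctrl.state();d=dict(np.load("wrist9.npz"))
for t in tops(d,(s["tcp_pos"],s["ee_rot"])):
    if t[0]!='jar':print(*t)
E
```

```text
bij 669 [69. 22.] [ 0.4786 -0.1163  0.0542] [0.021 0.022] [ 0.4791 -0.1152]
bij 609 [262.  50.] [0.4973 0.0301 0.0542] [0.021 0.02 ] [0.4977 0.0302]
bij 592 [302.  53.] [0.4998 0.0618 0.0543] [0.02  0.021] [0.5002 0.0617]
bij 603 [343.  57.] [0.5023 0.0935 0.0542] [0.021 0.021] [0.5026 0.0932]
bij 597 [383.  60.] [0.5047 0.1253 0.0542] [0.02 0.02] [0.505  0.1248]
bij 111 [551.  83.] [0.522  0.2593 0.0565] [0.016 0.008] [0.522  0.2597]
bij 55 [546. 100.] [0.5347 0.2579 0.0568] [0.011 0.004] [0.5346 0.2585]
bij 457 [ 10. 135.] [ 0.5614 -0.1819  0.0541] [0.02  0.019] [ 0.5614 -0.1802]
bij 166 [487. 160.] [0.5825 0.2196 0.0565] [0.028 0.014] [0.5825 0.22  ]
bij 73 [280. 195.] [0.6125 0.0444 0.0559] [0.009 0.026] [0.6125 0.0444]
bij 90 [344. 204.] [0.6202 0.1005 0.0561] [0.021 0.021] [0.6202 0.1006]
bij 121 [259. 266.] [0.68   0.0243 0.0558] [0.016 0.028] [0.6799 0.0243]
bij 130 [303. 272.] [0.6865 0.0663 0.056 ] [0.014 0.027] [0.6865 0.0663]
bij 367 [ 22. 338.] [ 0.76   -0.2163  0.0559] [0.035 0.034] [ 0.7599 -0.2163]
uni 1186 [280. 220.] [0.6233 0.0446 0.0941] [0.03 0.03] [0.6227 0.0446]
uni 1212 [363. 223.] [0.6262 0.1079 0.0945] [0.03 0.03] [0.6256 0.1075]
uni 964 [254. 297.] [0.6897 0.0227 0.0941] [0.031 0.03 ] [0.6885 0.0229]
uni 951 [309. 304.] [0.6964 0.0679 0.094 ] [0.03  0.031] [0.695  0.0677]
```

View pics/wrist9.png

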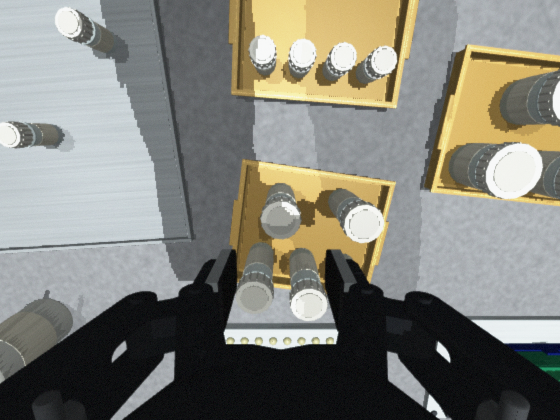

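{"method": "jog_arm", "body": {
  "deltas": [
    [44,[-5,-18,0],[0,0,0]],
    [44,[-8,-30,0],[0,0,0]],
    [44,[-10,-36,0],[0,0,0]],
    [44,[-10,-36,0],[0,0,0]],
    [44,[-10,-36,0],[0,0,0]],
    [44,[-10,-36,0],[0,0,0]],
    [44,[-8,-26,0],[0,0,0]],
    [44,[-3,-11,-20],[0,0,0]],
    [44,[0,0,-20],[0,0,0]],
    [44,[0,0,0],[0,0,0]],
    [44,[0,0,0],[0,0,0]]
  ]
}}

```text
time: 28.9
tcp_pos: [0.5617, -0.1853, 0.15]
ee_rot: [-3.141, 0.0, 1.57]
wrist_force: [0.2, 0.2, -0.5]
gripper_width: 0.0441
```

```bash
python3 snap.py 10 wrist
python3 - <<'E'
from h import *
s=ctrl.state();d=dict(np.load("wrist10.npz"))
for t in tops(d,(s["tcp_pos"],s["ee_rot"])):
    if t[0]!='jar':print(*t)
E
```

```text
bij 762 [378. 108.] [ 0.4793 -0.1177  0.0553] [0.02  0.021] [ 0.4794 -0.1179]
bij 567 [281. 222.] [ 0.5614 -0.1842  0.0554] [0.021 0.021] [ 0.5612 -0.1842]
bij 133 [550. 292.] [0.6201 0.0339 0.0572] [0.025 0.009] [0.6208 0.0351]
bij 84 [521. 351.] [0.6783 0.024  0.0562] [0.006 0.016] [0.6785 0.0242]
bij 72 [555. 365.] [0.6924 0.0562 0.0564] [0.013 0.006] [0.6928 0.0566]
```

View pics/wrist10.png

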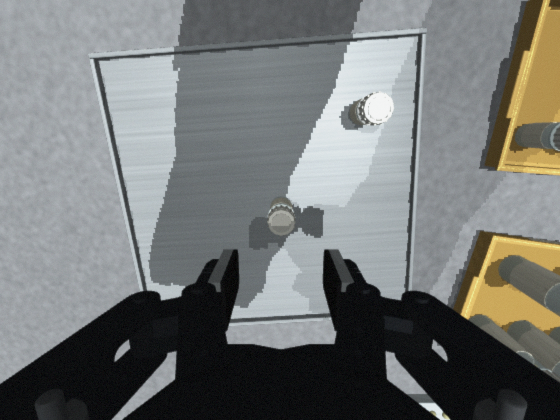

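Both universals stand in their tray at (281,218) and (363,223) in the previous view. The bijou's cap at (281,222) is centred between the fingers. Descending.

{"method": "jog_arm", "body": {
  "deltas": [
    [44,[0.5,1,-20],[0,0,0]],
    [44,[0,0,-30],[0,0,0]],
    [44,[0,0,-30],[0,0,0]],
    [44,[0,0,-15],[0,0,0]],
    [44,[0,0,-7],[0,0,0]],
    [44,[0,0,0],[0,0,0]],
    [36,[0,0,0],[0,0,0]],
    [28,[0,0,0],[0,0,0]],
    [20,[0,0,0],[0,0,0]],
    [15,[0,0,0],[0,0,0]],
    [15,[0,0,0],[0,0,0]],
    [15,[0,0,0],[0,0,0]],
    [15,[0,0,0],[0,0,0]]
  ],
  "squeeze": 25
}}

```text
time: 30.58
tcp_pos: [0.5629, -0.1842, 0.0483]
ee_rot: [3.141, 0.001, 1.57]
wrist_force: [-0.7, 0.1, 6.3]
gripper_width: 0.0201
```

{"method": "jog_arm", "body": {
  "deltas": [
    [15,[0,0,8],[0,0,0]],
    [15,[0,0,20],[0,0,0]],
    [15,[0,0,30],[0,0,0]],
    [15,[0,0,30],[0,0,0]],
    [15,[0,0,15],[0,0,0]],
    [15,[0,0,7],[0,0,0]],
    [15,[-6,15,0],[0,0,0]],
    [15,[-10,25,0],[0,0,0]],
    [15,[-14,34,0],[0,0,0]],
    [15,[-14,34,0],[0,0,0]],
    [15,[-14,34,0],[0,0,0]],
    [15,[-14,34,0],[0,0,0]],
    [15,[-14,34,0],[0,0,0]],
    [15,[-14,34,0],[0,0,0]],
    [15,[-11,26,0],[0,0,0]],
    [15,[-7,17,0],[0,0,0]],
    [15,[-3,9,0],[0,0,0]],
    [15,[0,0,0],[0,0,0]],
    [15,[0,0,0],[0,0,0]]
  ]
}}

```text
time: 32.95
tcp_pos: [0.4414, 0.1117, 0.1575]
ee_rot: [-3.141, 0.0, 1.57]
wrist_force: [0.0, 0.4, -0.7]
gripper_width: 0.02
```

```bash
python3 snap.py 11 wrist scene
```

```text
(no output)
```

View pics/wrist11.png

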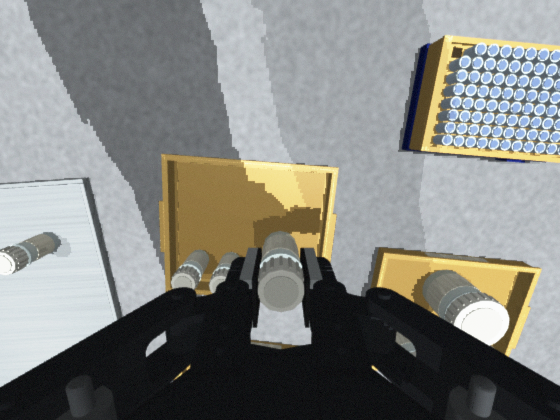

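View pics/scene11.png

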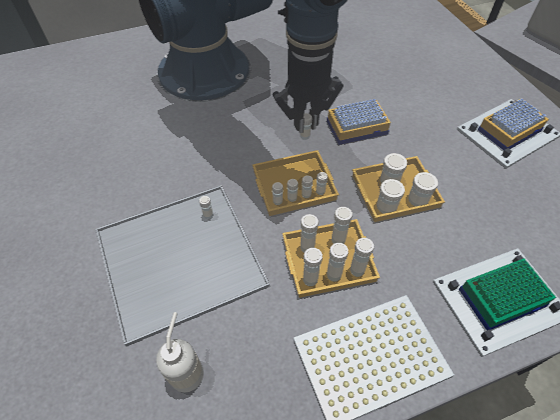

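The bijou hangs upright over the near half of the bijou tray, and the rack's edge at (410,100) is clear of the fingers. Lowering.

{"method": "jog_arm", "body": {
  "deltas": [
    [15,[0,0,-20],[0,0,0]],
    [15,[0,0,-30],[0,0,0]],
    [15,[0,0,-30],[0,0,0]],
    [15,[0,0,-16],[0,0,0]],
    [15,[0,0,-7],[0,0,0]],
    [15,[0,0,-3],[0,0,0]],
    [15,[0,0,-1],[0,0,0]],
    [15,[0,0,-1],[0,0,0]],
    [15,[0,0,0],[0,0,0]],
    [15,[0,0,0],[0,0,0]]
  ]
}}

```text
time: 34.3
tcp_pos: [0.4416, 0.1121, 0.05]
ee_rot: [3.141, -0.0, 1.571]
wrist_force: [0.8, 0.5, -0.6]
gripper_width: 0.0201
```

{"method": "jog_arm", "body": {
  "deltas": [
    [15,[0,0,-1],[0,0,0]],
    [15,[0,0,-0.5],[0,0,0]],
    [15,[0,0,0],[0,0,0]]
  ]
}}

```text
time: 34.67
tcp_pos: [0.4415, 0.112, 0.0484]
ee_rot: [3.141, 0.0, 1.571]
wrist_force: [-0.2, -0.2, 1.4]
gripper_width: 0.0197
```

{"method": "jog_arm", "body": {
  "deltas": [
    [24,[0,0,0],[0,0,0]],
    [30,[0,0,0],[0,0,0]],
    [36,[0,0,0],[0,0,0]],
    [36,[0,0,0],[0,0,0]],
    [36,[0,0,12],[0,0,0]],
    [36,[0,0,30],[0,0,0]],
    [36,[0,0,40],[0,0,0]],
    [36,[0,0,20],[0,0,0]],
    [36,[0,0,0],[0,0,0]]
  ]
}}

```text
time: 35.8
tcp_pos: [0.4425, 0.1123, 0.1522]
ee_rot: [3.138, -0.001, 1.571]
wrist_force: [-0.3, -0.0, -0.4]
gripper_width: 0.0363
```

```bash
python3 snap.py 12 wrist
```

```text
(no output)
```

View pics/wrist12.png

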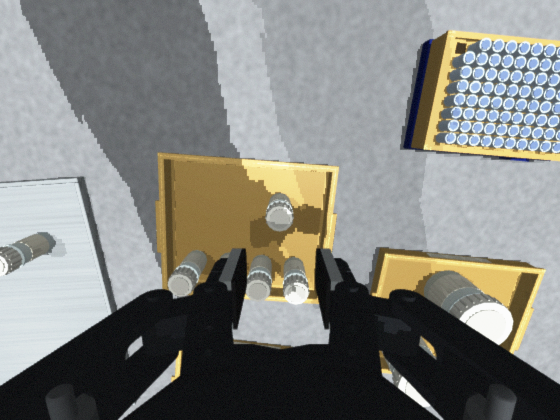

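{"method": "jog_arm", "body": {
  "deltas": [
    [44,[3,-18,0],[0,0,0]],
    [44,[5,-30,0],[0,0,0]],
    [44,[6,-36,0],[0,0,0]],
    [44,[6,-36,0],[0,0,0]],
    [44,[6,-36,0],[0,0,0]],
    [44,[6,-36,0],[0,0,0]],
    [44,[4,-26,0],[0,0,0]],
    [44,[2,-12,0],[0,0,0]],
    [44,[0,0,0],[0,0,0]],
    [44,[0,0,0],[0,0,0]]
  ]
}}

```text
time: 37.1
tcp_pos: [0.4791, -0.1172, 0.15]
ee_rot: [-3.141, -0.0, 1.571]
wrist_force: [-0.6, -0.4, 0.4]
gripper_width: 0.044
```

```bash
python3 snap.py 13 wrist
python3 - <<'E'
from h import *
s=ctrl.state();d=dict(np.load("wrist13.npz"))
for t in tops(d,(s["tcp_pos"],s["ee_rot"])):
    if t[0]!='jar':print(*t)
E
```

```text
bij 565 [280. 221.] [ 0.4782 -0.117   0.0552] [0.021 0.021] [ 0.478 -0.117]
bij 555 [467. 244.] [0.4969 0.0289 0.055 ] [0.021 0.021] [0.4965 0.0283]
bij 575 [507. 247.] [0.4993 0.0607 0.055 ] [0.021 0.022] [0.4989 0.0598]
bij 569 [546. 250.] [0.5018 0.092  0.0549] [0.021 0.021] [0.5013 0.0909]
```

View pics/wrist13.png

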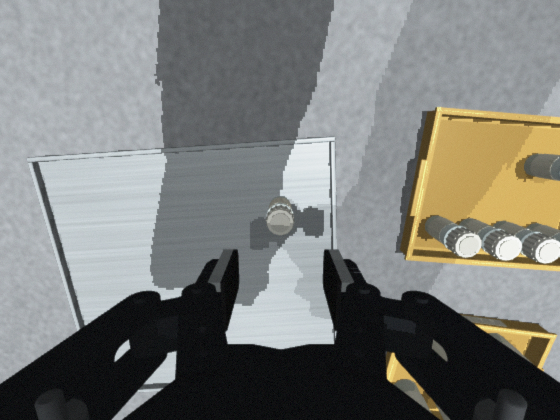

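The first bijou stands at (280,212) in its tray. The last bijou's cap at (280,221) is centred.

{"method": "jog_arm", "body": {
  "deltas": [
    [44,[0.5,0,-20],[0,0,0]],
    [44,[0,0,-30],[0,0,0]],
    [44,[0,0,-30],[0,0,0]],
    [44,[0,0,-15],[0,0,0]],
    [44,[0,0,-7],[0,0,0]],
    [44,[0,0,0],[0,0,0]],
    [36,[0,0,0],[0,0,0]],
    [28,[0,0,0],[0,0,0]],
    [20,[0,0,0],[0,0,0]],
    [15,[0,0,0],[0,0,0]],
    [15,[0,0,0],[0,0,0]],
    [15,[0,0,0],[0,0,0]],
    [15,[0,0,0],[0,0,0]]
  ]
}}

```text
time: 38.78
tcp_pos: [0.4804, -0.1181, 0.0488]
ee_rot: [3.141, 0.0, 1.57]
wrist_force: [-0.4, 0.4, 6.2]
gripper_width: 0.0201
```

{"method": "jog_arm", "body": {
  "deltas": [
    [15,[0,0,8],[0,0,0]],
    [15,[0,0,20],[0,0,0]],
    [15,[0,0,30],[0,0,0]],
    [15,[0,0,30],[0,0,0]],
    [15,[0,0,15],[0,0,0]],
    [15,[0,0,7],[0,0,0]],
    [15,[-4,15,0],[0,0,0]],
    [15,[-7,25,0],[0,0,0]],
    [15,[-8,34,0],[0,0,0]],
    [15,[-9,34,0],[0,0,0]],
    [15,[-8,32,0],[0,0,0]],
    [15,[-5,20,0],[0,0,0]],
    [15,[-2,10,0],[0,0,0]],
    [15,[0,0,0],[0,0,0]],
    [15,[0,0,0],[0,0,0]]
  ]
}}

```text
time: 40.65
tcp_pos: [0.4369, 0.0516, 0.1581]
ee_rot: [-3.141, 0.0, 1.57]
wrist_force: [1.1, 0.1, -0.5]
gripper_width: 0.0201
```

```bash
python3 snap.py 14 wrist
```

```text
(no output)
```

View pics/wrist14.png

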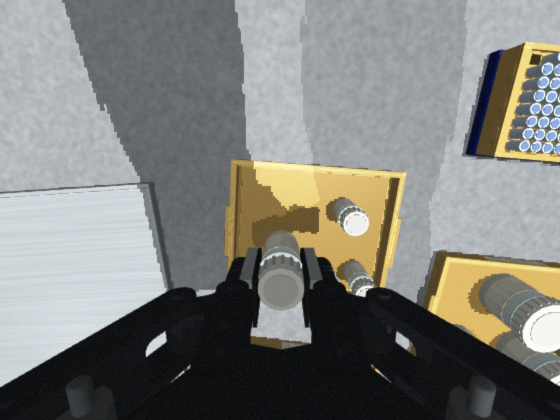

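The last bijou is over a free spot, with its neighbour at (352,220) about 60 mm away. Lowering.

{"method": "jog_arm", "body": {
  "deltas": [
    [15,[0,0,-20],[0,0,0]],
    [15,[0,0,-30],[0,0,0]],
    [15,[0,0,-30],[0,0,0]],
    [15,[0,0,-16],[0,0,0]],
    [15,[0,0,-7],[0,0,0]],
    [15,[0,0,-3],[0,0,0]],
    [15,[0,0,-1],[0,0,0]],
    [15,[0,0,-1],[0,0,0]],
    [15,[0,0,-1],[0,0,0]],
    [15,[0,0,0],[0,0,0]],
    [15,[0,0,0],[0,0,0]]
  ]
}}

```text
time: 42.08
tcp_pos: [0.437, 0.052, 0.0494]
ee_rot: [3.141, 0.0, 1.571]
wrist_force: [0.8, -0.3, -0.3]
gripper_width: 0.0203
```

{"method": "jog_arm", "body": {
  "deltas": [
    [15,[0,0,-0.7],[0,0,0]],
    [15,[0,0,0],[0,0,0]],
    [24,[0,0,0],[0,0,0]],
    [30,[0,0,0],[0,0,0]],
    [36,[0,0,0],[0,0,0]],
    [36,[0,0,0],[0,0,0]],
    [36,[0,0,12],[0,0,0]],
    [36,[0,0,30],[0,0,0]],
    [36,[0,0,40],[0,0,0]],
    [36,[0,0,40],[0,0,0]],
    [36,[0,0,30],[0,0,0]],
    [36,[0,0,20],[0,0,0]],
    [36,[0,0,0],[0,0,0]],
    [36,[0,0,0],[0,0,0]]
  ]
}}

```text
time: 43.82
tcp_pos: [0.4366, 0.052, 0.2203]
ee_rot: [-3.141, 0.0, 1.571]
wrist_force: [-0.1, 0.1, -0.5]
gripper_width: 0.0358
```

```bash
python3 snap.py 15 wrist scene
python3 - <<'E'
from h import *
T={'bij':((.467,.080),-4.4),'uni':((.6624,.0725),-8.4),'jar':((.5609,.2768),-6.06)}
s=ctrl.state()
for n in("scene","wrist"):
    d=dict(np.load(n+"15.npz"))
    for t in tops(d,(s["tcp_pos"],s["ee_rot"])):
        c,a=T[t[0]]; a=np.radians(a); v=t[3][:2]-c
        l=np.array([np.cos(a)*v[0]+np.sin(a)*v[1],-np.sin(a)*v[0]+np.cos(a)*v[1]])
        if t[1]>60 and abs(l).max()<.08: print(n,t[0],t[1],t[3],'local',l.round(3))
d=dict(np.load("scene15.npz"));P=cloud(d);d0=dict(np.load("scene0.npz"));P0=cloud(d0)
for nm,b in(("wash",(.7,.85,-.3,-.17)),("rack",(.25,.45,.12,.35))):
    for Q in(P0,P):
        q=Q[(Q[...,2]>.04)&(Q[...,2]<.16 if nm=="wash" else (Q[...,2]>.04)&(Q[...,2]<.055))&(Q[...,0]>b[0])&(Q[...,0]<b[1])&(Q[...,1]>b[2])&(Q[...,1]<b[3])]
        print(nm,len(q),q.mean(0).round(4))
E
```

```text
scene bij 64 [0.4436 0.1108 0.055 ] local [-0.026  0.029]
scene bij 63 [0.4382 0.0525 0.055 ] local [-0.027 -0.03 ]
scene bij 67 [0.5078 0.1254 0.0552] local [0.037 0.048]
scene bij 68 [0.5051 0.0931 0.0554] local [0.037 0.016]
scene bij 70 [0.5029 0.0613 0.0551] local [ 0.037 -0.016]
scene bij 74 [0.5003 0.0294 0.0551] local [ 0.037 -0.048]
scene uni 190 [0.6334 0.1078 0.0953] local [-0.034  0.031]
scene uni 199 [0.627  0.044  0.0954] local [-0.031 -0.033]
scene uni 221 [0.7071 0.1128 0.0954] local [0.038 0.046]
scene uni 235 [0.7005 0.0672 0.0953] local [0.038 0.   ]
scene uni 239 [0.694  0.0217 0.0954] local [ 0.039 -0.046]
scene jar 312 [0.5339 0.2792 0.0644] local [-0.027 -0.   ]
scene jar 348 [0.6017 0.3096 0.0644] local [0.037 0.037]
scene jar 357 [0.594  0.2383 0.0645] local [ 0.037 -0.035]
wrist bij 335 [0.4349 0.0529 0.0546] local [-0.03  -0.029]
wrist bij 329 [0.4396 0.1115 0.0547] local [-0.03   0.029]
wrist bij 287 [0.4964 0.0302 0.0547] local [ 0.033 -0.047]
wrist bij 284 [0.4989 0.0619 0.0546] local [ 0.033 -0.016]
wrist bij 193 [0.5022 0.1279 0.0546] local [0.031 0.05 ]
wrist jar 1435 [0.5296 0.2792 0.0635] local [-0.031 -0.001]
wrist jar 891 [0.5926 0.3125 0.0635] local [0.028 0.039]
wash 1706 [ 0.7867 -0.231   0.1016]
wash 1702 [ 0.7867 -0.231   0.1018]
rack 1003 [0.3577 0.2888 0.0461]
rack 997 [0.3577 0.2884 0.0462]
```

View pics/scene15.png

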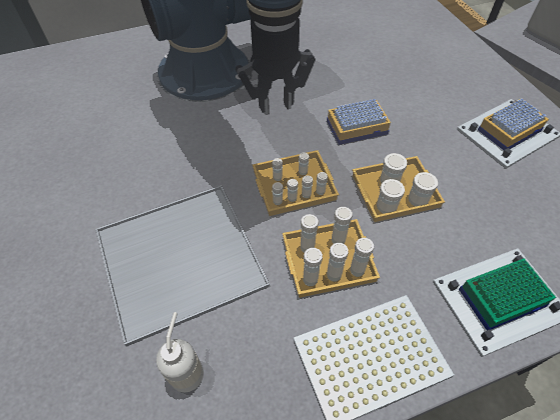

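All five stand in their trays with cap heights matching the fixed rows. The steel tray is empty, and the rack and wash bottle haven't moved. Handing in.

```bash
python3 -c "
from bench import job
print(job.close_job())"
```

```text
the job is handed in; nothing more can be done
None
```

All five containers are in the trays of their kind and the job is handed in, at about 44 s of the 118 s allowed. The hand-in gives no verdict, so what follows rests on my own last checks.

I placed the jar first, then the two universal tubes, then the two bijou bottles. Each was lowered to the height it was picked from before release, and none slipped or tipped in any view I took.

- **Positions:** in the last views every container sits 26–34 mm to the near side of its tray's centre and at most 33 mm off sideways, inside the 60 and 70 mm limits.
- **Standing:** the cap heights match the fixed containers to within 1 mm, so all five stand upright on the tray floor.
- **Bystanders:** the measured centres of the rack and wash bottle moved less than 0.5 mm, and the gripper ended empty and clear of everything.
- **Disagreement:** the scene and wrist cameras differ by about 4 mm in x, up to 9 mm on one partly hidden fixed jar. That is small next to the limits. No check failed.

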